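# Open the stuck storage jar

### The job

The lid of the glass jar in the screwed-down holder is stuck: break it loose with a short hard counter-clockwise twist, keep turning until its lugs are free, and lift it off. Set the lid down gently in the middle of the white plate, right way up (open side down), and let go; do not drop it. Leave the plate and the pepper mill, bottle and salt jar where they stand.

Things in the scene. Friction and masses are not known exactly. Their poses are not given: they have to be found in the camera images.
- jar: Fixed jar of green-tinted glass, 77 mm across, clamped in a round holder 110 mm across that is screwed to the worktop; cannot move. Origin on the jar's axis at worktop level, z up. The glass is 38.5 mm in radius up to 98 mm above the worktop, then narrows to the neck (22.5 mm radius) at 112 mm. The closed lid's x axis lies within 3 degrees of the jar's x axis.
- jar_mouth (a point): Centre of the jar's mouth, on the axis at the neck's top, 147 mm above the worktop; hidden by the lid at the start. In it sits a white sprung seal that pushes the closed lid up with 25 to 30 N; once loose, the lid rises about 2.5 mm: follow it up about 3 mm, or it drags on the seal. The neck has three short threads, as on a jam jar.
- lid: Aluminium twist lid, a plain round cap 64 mm across, 36 mm high, about 80 g, open below (58 mm inside). Closed on the jar at the start, rim 120 mm and top 156 mm above the worktop. Origin: centre of the open rim; z up through the top. It has about 1.5 mm side play on the neck.
- lid_top (a point): Centre of the lid's top, 36 mm above its rim. The lid opens counter-clockwise seen from above: about 18 degrees stuck (0.4 to 1.1 N m; needs a firm grip, 40 N or more), then suddenly loose and free-turning. Between 60 and 90 degrees from closed its lugs are clear and it lifts straight off; before that it cannot be lifted; at 92 degrees it meets a stop.
- plate: White ceramic side plate, 190 mm across, rim 18 mm high, standing loose on the worktop, about 0.45 kg. Origin: centre of its underside on the worktop; its flat inner floor, about 118 mm across, is 5 mm above that.
- mill: Pepper mill of light wood, 58 mm across, 188 mm tall, standing loose to one side; bystander. Origin: centre of its foot.
- bottle: Brown glass bottle with black cap, 64 mm across, 200 mm tall, standing loose to one side; bystander. Origin: centre of its foot.
- salt: Low glass salt jar with white lid, 68 mm across, 95 mm tall, loose beyond the jar and plate; bystander. Origin: centre of its foot.
Things that resemble listed ones, but are neither listed nor needed, are in the scene too. Of the things that look like the lid, the middle-sized one is meant. Of the things like the jar, leave any that is purple; of the rest the smaller one is meant.

How it is judged:
By the outcome, as a careful person would: the job done as asked, in the order asked, and still so for the second after the job is handed in, with the robot touching nothing.
It also fails if it takes over 45 s, if anything falls off the work surface, if the arm or the gripper's body presses on something with over 40 N, if the wrist force passes 120 N, or if a joint passes its speed limit or range.

### The arm

A 7-joint arm with a two-finger parallel gripper is mounted at the origin on the work surface. World frame = base frame: x ahead of the robot, y to its left, z up, the work surface at z = 0. Lengths are in m, angles in rad, forces in N, time in s.
With the tool pointing down it reaches from about 0.425 to 0.925 m from the base axis. Payload 6.8 kg.
Tool frame: the origin (TCP) lies on the centre line of the jaws, within the pads' length; the fingertips stand bot.tip_reach ahead of it and the grasp point (between the pads) lies 3 mm ahead of it (bot.tip_reach is the distance from the TCP to the fingertips, in m); z points along the fingers, y is the line along which they close (so a half turn about z gives the same grasp; the last joint's range is limited). The gripper opens to 85 mm and grips with 20 to 120 N. Pads are 22 mm wide; open, the fingers measure 114 mm over their backs; the gripper's body (76 mm by 85 mm) begins 54 mm behind the grasp point. The pads swing forward as they close: fully open they stand 13 mm farther back than shut.
Start: joints at [1.195, 0.477, 0.022, 1.555, -0.011, 1.109, -0.083], TCP at [0.179, -0.651, 0.253] pointing down, gripper open.
Joint ranges: [-2.96, 2.96], [-0.34, 2.1], [-1.41, 1.46], [0.24, 2.44], [-1.37, 4.51], [0.17, 1.92], [-2.96, 2.96]. Speed limits (rad/s): [2.39, 2.39, 3.14, 3.14, 3.14, 3.14, 3.14].

### API

Orientations are given as a unit quaternion [w, x, y, z].
In Python, from station import bot gives the robot as it stands.
- The arm moves only by the tool jog_arm, never from a script. Its argument "deltas" is a list of rows, each a list of 7 numbers: the shift along the world's x, y, z in m, then the turn, a rotation vector about the world's x, y, z in rad, then the opening, from 0 (shut) to 1 (fully open). In form: [[x, y, z, rx, ry, rz, grip], ...]. A call has 1 to 10 rows; each row shifts and turns the commanded pose from where the row before left it; what a row does not reach is not made up. A row lasts 1/10 s, in which the tool goes at most 50 mm and 8.59 degrees, less where a joint would pass 70% of its speed; a pose out of reach is approached as far as the arm can. A call with a gripper value outside its range is refused whole. The fingers move at their own pace and stop on an object; "newtons" is the grip in N (left out, the last holds). Time passes only in rows, so rows that do not move let the fingers close. It gives the time, the measured TCP pose, the force, the opening and the grip force at its end, in the units of the state.
- bot.get_obs(): the state, without advancing time (a new reading comes with each control period).
- bot.read_camera(name): name is "scene" or "side" or "wrist"; returns a dict with "img" (384x512x3 uint8, red, green, blue), "K" (3x3 intrinsics, pixels), "dist_coeffs" ([k1, k2, p1, p2, k3] as OpenCV has them; the pictures are not rectified), "eye" and "attitude" of the camera in the world. Camera axes: x right, y down, z forward; pixel columns grow to the right and rows downward; lengths in m; the calibration is good to about 2 mm. A picture is of the moment at which its call begins. There is no depth.
- bot.hand_in(): hands the job in; it is judged then, once.
The state is a dict: "t": time; "q": joint angles; "joint_vel": joint speeds; "joint_torque": joint torques, N m; "eef_pos": TCP position; "tool_rot": TCP orientation; "contact_force": force on the tool from outside, world axes, zero at the start; "torque": the same for the moment, N m; "gripper_width": opening from 0.0 (shut) to 1.0 (fully open); "grasp_force": force on a finger pad.
Only numpy, scipy, OpenCV 4.12 (cv2) and the standard library are available. Lean on these libraries where they do the work, as an engineer would, in place of code of your own. Each camera call takes 0.05 s, during which the arm holds its last target. There are 200 camera calls.

## Working session

There is one attempt and no reset: what is moved stays moved. The work goes in short steps, Python scripts to look and compute and a tool call to move; the robot and the scene stay as the last step left them, time stands still between calls to the robot, and variables do not carry over. Pictures are saved under pics/ and viewed, at most 10 in all, crops included, and the job is handed in when it is done.

Besides the shell and the picture viewer there is one more tool, called after "Request:" as name(argument=value, ...), one argument or row to a line, values as JSON. jog_arm: Moves the arm, as the interface text tells. Its arguments: {"type":"object","properties":{"deltas":{"type":"array"},"newtons":{"type":"number"}},"required":["deltas"]}

```bash
mkdir -p pics; cat > h.py <<'E'
import numpy as np,cv2
from station import bot
from scipy.spatial.transform import Rotation as R
def cam(n):
    c=bot.read_camera(n); c['K']=np.array(c['K']);c['d']=np.array(c['dist_coeffs']);a=np.array(c['attitude'])
    c['R']=a if a.shape==(3,3) else R.from_quat(a[[1,2,3,0]]).as_matrix()
    c['eye']=np.array(c['eye']);return c
def ray(c,px):
    u=cv2.undistortPoints(np.array([[px]],float),c['K'],c['d'])[0,0]
    v=c['R']@np.array([u[0],u[1],1]);return v/np.linalg.norm(v)
def onz(c,px,z):
    v=ray(c,px);return c['eye']+v*(z-c['eye'][2])/v[2]
def proj(c,P):
    r=cv2.Rodrigues(c['R'].T)[0];return cv2.projectPoints(np.array(P,float).reshape(-1,3),r,-c['R'].T@c['eye'],c['K'],c['d'])[0][:,0]
def save(n,img): cv2.imwrite('pics/'+n+'.png',img[:,:,::-1])
E
python3 - <<'E'
from h import *
o=bot.get_obs();print(o,bot.tip_reach)
for n in('scene','side'):
    c=cam(n);save(n+'0',c['img']);print(n,c['eye'],c['R'][:,2],c['K'][0,0])
E
```

```text
{'t': 0.0, 'q': array([ 1.1948929 ,  0.47779833,  0.02233869,  1.55647653, -0.01148549,
        1.10929406, -0.08309563]), 'joint_vel': array([ 1.31069185e-05,  5.89781838e-04,  8.33617818e-04, -7.99840844e-04,
       -1.77033816e-03,  1.60558467e-03, -3.96529436e-04]), 'joint_torque': array([ 5.58980501e-04, -5.96448755e+01,  1.60841726e+00, -2.81204009e+01,
        1.25589242e-02,  9.09518480e-03, -6.47692545e-06]), 'eef_pos': array([ 0.17844937, -0.6504002 ,  0.25231626]), 'tool_rot': array([-9.02684678e-04,  9.91045919e-01,  1.33518287e-01, -1.97392338e-04]), 'contact_force': array([-0.8832141 ,  0.45209723, -0.10571738]), 'torque': array([ 0.00589554, -0.00480868,  0.02166367]), 'grasp_force': 0.0, 'gripper_width': 0.9978836093573673} 0.022
scene [ 1.40945052 -0.64308323  1.10099775] [-0.57052159  0.4592521  -0.68087637] 486.81019623493086
side [-0.18090003 -0.99622138  1.32876301] [ 0.44440262  0.56936303 -0.69161553] 466.94545122592666
```

View pics/scene0.png

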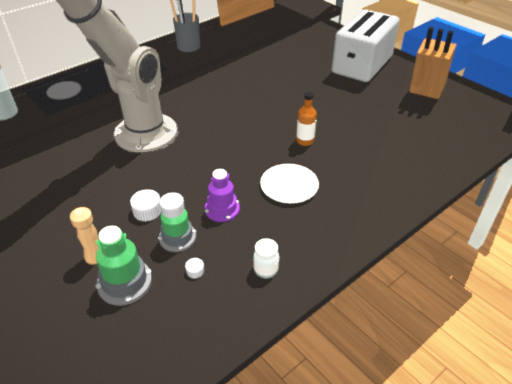

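View pics/side0.png

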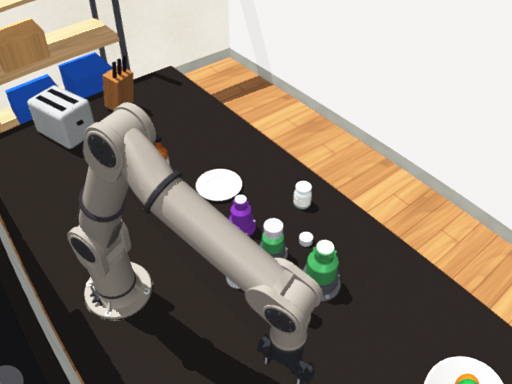

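The pictures show these candidates. Jars: large green at scene (117,270), small green at (175,225), purple at (221,195). Lids: loose large (146,205), loose small (195,268), and the caps on the large green (110,236), small green (173,203) and purple (220,175) jars. My choice is the small green jar at (175,225) with its cap at (173,203). The plate is at (290,184). Next is a close crop to check the choice, plus measurements.

```bash
cat > m.py <<'E'
from h import *
def white(img,seed,s=70,v=110):
    hsv=cv2.cvtColor(img,cv2.COLOR_RGB2HSV);m=((hsv[...,1]<s)&(hsv[...,2]>v)).astype(np.uint8)
    n,l,st,ce=cv2.connectedComponentsWithStats(m,connectivity=4);k=l[seed[1],seed[0]];return (l==k)&(k>0),st[k],ce[k]
def tri(cs,ps):
    A=np.zeros((3,3));b=np.zeros(3)
    for c,p in zip(cs,ps):
        v=ray(c,p);M=np.eye(3)-np.outer(v,v);A+=M;b+=M@c['eye']
    return np.linalg.solve(A,b)
E
python3 - <<'E'
from m import *
s=cam('scene');d=cam('side')
save('crop',cv2.resize(np.hstack([s['img'][150:310,70:260],d['img'][170:310,200:360][:, :] if 0 else cv2.copyMakeBorder(d['img'][160:310,210:360],0,10,0,0,cv2.BORDER_CONSTANT)]),None,fx=2.3,fy=2.3,interpolation=cv2.INTER_CUBIC))
def mid(z,a,b): return
for nm,a,b,z in [('lid',(173,205),(274,230),.138),('plate',(290,184),(219,184),.018),('purplelid',(220,176),(240,202),.1),('biglid',(110,236),(324,248),.15),('salt',(266,248),(303,187),.09),('loosebig',(146,200),None,.03)]:
    m,st,ce=white(s['img'],a);print(nm,st,ce,onz(s,ce,z))
    if b:
        m2,st2,ce2=white(d['img'],b);print('   ',st2,ce2,onz(d,ce2,z),'tri',tri([s,d],[ce,ce2]))
for nm,a,z in [('millfoot',(93,262),0),('bottlefoot',(306,140),0),('jarholder',(177,235),.0),('bigholder',(124,285),0),('purplehold',(222,207),0),('millTop',(82,215),.188)]:print(nm,onz(s,a,z))
E
```

```text
lid [ 130  189   55   33 1366] [155.82137628 204.36749634] [ 0.49085269 -0.23587853  0.138     ]
    [263 218  21  21 357] [272.84313725 227.88515406] [ 0.52136986 -0.19965353  0.138     ] tri [ 0.50529965 -0.23153634  0.1617262 ]
plate [ 260  163   60   41 1911] [289.23024594 182.85818943] [0.57667963 0.20255171 0.018     ]
    [ 152  168  170  164 9268] [234.68698748 242.13239102] [ 0.43824322 -0.08692529  0.018     ] tri [ 0.53406117  0.14130801 -0.09943808]
purplelid [212 168  16  11 136] [219.27205882 173.09558824] [0.46512375 0.00421665 0.1       ]
    [ 152  168  170  164 9268] [234.68698748 242.13239102] [ 0.39951025 -0.14380993  0.1       ] tri [ 0.44215621 -0.02882203  0.04004908]
biglid [ 98 225  24  19 357] [109.52941176 233.91316527] [ 0.51730271 -0.39055654  0.15      ]
    [316 239  19  16 212] [324.88679245 246.51886792] [ 0.59561258 -0.37605617  0.15      ] tri [ 0.56309599 -0.40283533  0.19923846]
salt [253 238  27  40 915] [265.87431694 257.42622951] [ 0.80414499 -0.09969816  0.09      ]
    [293 180  19  29 449] [302.16926503 194.09131403] [ 0.74756131 -0.10442693  0.09      ] tri [ 0.77857126 -0.07582245  0.04816854]
loosebig [ 130  189   55   33 1366] [155.82137628 204.36749634] [ 0.38783213 -0.19021061  0.03      ]
millfoot [ 0.44242584 -0.43750064  0.        ]
bottlefoot [0.43226314 0.42386798 0.        ]
jarholder [ 0.51273298 -0.19833397  0.        ]
bigholder [ 0.57055763 -0.40929717  0.        ]
purplehold [ 0.50674649 -0.02343332  0.        ]
millTop [ 0.44709605 -0.42372463  0.188     ]
```

View pics/crop.png

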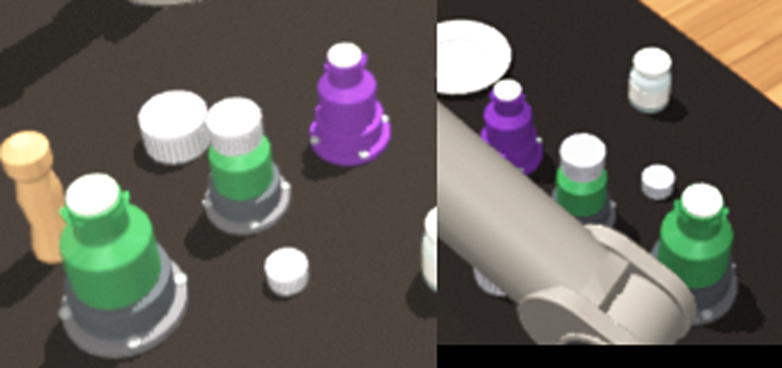

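The crop confirms it. The big green jar at scene (117,270) and the purple one are open, with white seals showing, and only the small green jar has a cap, at about (172,205). That cap is mid-sized between the loose large lid and the loose small one. I'll move above it for a close look.

Request:
jog_arm(
  deltas=[
    [0.02,0.02,0.03,0,0,0,1],
    [0.033,0.04,0.02,0,0,0,1],
    [0.033,0.038,0,0,0,0,1],
    [0.033,0.038,0,0,0,0,1],
    [0.033,0.038,0,0,0,0,1],
    [0.033,0.038,0,0,0,0,1],
    [0.033,0.038,0,0,0,0,1],
    [0.033,0.038,0,0,0,0,1],
    [0.033,0.038,0,0,0,0,1],
    [0.033,0.038,0,0,0,0,1],
  ],
)

```text
t: 1.2
eef_pos: [0.4915, -0.2913, 0.3014]
tool_rot: [0.0, 0.991, 0.133, 0.0]
contact_force: [1.1, 0.6, -0.3]
gripper_width: 1.002
grasp_force: 0.0
```

Request:
jog_arm(
  deltas=[
    [0.02,0.038,0,0,0,0,1],
    [0,0.038,0,0,0,0,1],
    [0,0.01,0,0,0,0,1],
    [0,0,0,0,0,0,1],
    [0,0,0,0,0,0,1],
  ],
)

```text
t: 1.7
eef_pos: [0.5101, -0.2086, 0.3013]
tool_rot: [0.0, 0.991, 0.133, -0.0]
contact_force: [-0.2, -1.2, -0.5]
gripper_width: 0.996
grasp_force: 0.0
```

```bash
python3 - <<'E'
from m import *
o=bot.get_obs();print(o['t'],o['eef_pos'],o['tool_rot'],o['q'])
w=cam('wrist');save('w1',w['img']);print(w['eye'],w['R'][:,2],proj(w,[[.515,-.2,.156]]))
d=cam('side');save('d1',d['img'])
E
```

```text
1.7 [ 0.51010965 -0.20861649  0.30134058] [ 4.86061891e-04  9.91167113e-01  1.32617871e-01 -1.33955620e-04] [ 0.47500212  0.24254601 -0.23917629  1.78413429  0.06429917  1.12226131
 -1.09011137]
[ 0.58293844 -0.18939368  0.42290391] [-0.28515855 -0.07883335 -0.95523291] [[239.5906126  180.06784364]]
```

View pics/w1.png

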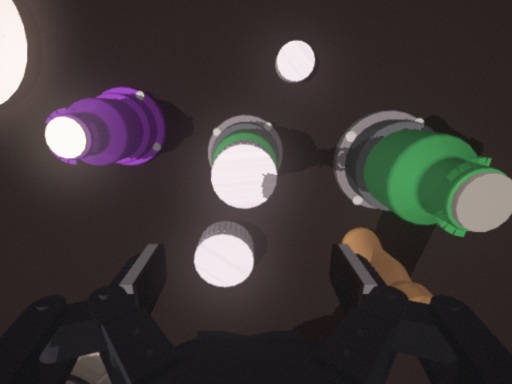

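The wrist view shows the cap at (244,176), on the green jar. The large loose lid is at (224,255), the small one at (295,61), and the open big green and purple jars are on either side.

```bash
python3 - <<'E'
from m import *
w=cam('wrist');s=cam('scene');d=cam('side')
m,st,ce=white(w['img'],(244,180),60,120)
c=max(cv2.findContours(m.astype(np.uint8),0,2)[0],key=cv2.contourArea);h=cv2.convexHull(c)
P=np.array([onz(w,p,.156)[:2] for p in h[:,0].astype(float)])
print(st,ce,'hull circle',cv2.minEnclosingCircle(P.astype(np.float32)*1000), P.min(0),P.max(0))
# rows profile at centre column
print(cv2.cvtColor(w['img'],cv2.COLOR_RGB2GRAY)[135:215:2,244], cv2.cvtColor(w['img'],cv2.COLOR_RGB2GRAY)[176,200:290:2])
m,st,ce=white(d['img'],(274,230));print('side',st,ce,onz(d,(st[0]+st[2]/2-.5,ce[1]),.138))
m,st,ce=white(s['img'],(290,184));cc=max(cv2.findContours(m.astype(np.uint8),0,2)[0],key=cv2.contourArea)
P=np.array([onz(s,p,.018)[:2] for p in cc[:,0].astype(float)]);print('plate scene',cv2.minEnclosingCircle(P.astype(np.float32)*1000))
m,st,ce=white(d['img'],(219,184))
cc=max(cv2.findContours(m.astype(np.uint8),0,2)[0],key=cv2.contourArea)
P=np.array([onz(d,p,.018)[:2] for p in cc[:,0].astype(float)]);print('plate side',st,cv2.minEnclosingCircle(P.astype(np.float32)*1000))
E
```

```text
[ 208  115   69   94 3995] [241.24755945 169.4738423 ] hull circle ((531.5120239257812, -200.5001678466797), 45.364906311035156) [ 0.48651041 -0.23466884] [ 0.57660273 -0.16313855]
[118 119 118 114 134 234 237 238 238 241 241 240 237 236 238 238 236 236
 237 238 238 238 239 237 235 236 239 236 237 238 238 237 239 237 234 232
 210  81  75  73] [ 62  63  64  67  69 149 239 239 240 239 239 239 238 238 238 238 238 238
 238 238 238 238 238 238 238 238 238 237 238 237 237 234 157 145 145 146
 144 144  98  67  61  64  64  62  59]
side [263 218  21  21 357] [272.84313725 227.88515406] [ 0.52178986 -0.19998481  0.138     ]
plate scene ((573.6138305664062, 205.51959228515625), 99.12283325195312)
plate side [ 195  168   52   36 1309] ((576.1498413085938, 180.68385314941406), 124.74911499023438)
```

```bash
python3 - <<'E'
from m import *
w=cam('wrist')
m,st,ce=white(w['img'],(240,180),60,190)
c=max(cv2.findContours(m.astype(np.uint8),0,2)[0],key=cv2.contourArea);h=cv2.convexHull(c)
P=np.array([onz(w,p,.156)[:2] for p in h[:,0].astype(float)]);print(st,cv2.minEnclosingCircle(P.astype(np.float32)*1000), P.min(0),P.max(0))
for p in [(243.5,175.7),(210.2,176),(276.5,176),(243.5,143.5),(243.5,207.5)]:print(p,onz(w,p,.156))
o=bot.get_obs();print(o['eef_pos'],R.from_quat(o['tool_rot'][[1,2,3,0]]).as_matrix())
E
```

```text
[ 211  144   66   65 3038] ((519.2201538085938, -202.5052490234375), 32.3187141418457) [ 0.48726357 -0.23215471] [ 0.55106745 -0.17079756]
(243.5, 175.7) [ 0.52037207 -0.20223644  0.156     ]
(210.2, 176) [ 0.51158647 -0.1711326   0.156     ]
(276.5, 176) [ 0.52851523 -0.23320238  0.156     ]
(243.5, 143.5) [ 0.55031798 -0.19420492  0.156     ]
(243.5, 207.5) [ 0.48872979 -0.21071983  0.156     ]
[ 0.51031612 -0.20805858  0.30121352] [[ 9.64857605e-01  2.62773257e-01 -1.34946653e-04]
 [ 2.62773240e-01 -9.64857610e-01 -1.27304037e-04]
 [-1.63656401e-04  8.73698986e-05 -9.99999983e-01]]
```

Request:
jog_arm(
  deltas=[
    [0.01,0.006,0,0,0,0,1],
    [0,0,-0.03,0,0,0,1],
    [0,0,-0.035,0,0,0,1],
    [0,0,-0.035,0,0,0,1],
    [0,0,-0.03,0,0,0,1],
    [0,0,-0.02,0,0,0,1],
    [0,0,-0.01,0,0,0,1],
    [0,0,0,0,0,0,1],
    [0,0,0,0,0,0,1],
  ],
)

```text
t: 2.9
eef_pos: [0.5215, -0.2009, 0.1421]
tool_rot: [0.0, 0.991, 0.134, 0.001]
contact_force: [0.3, 0.3, 0.3]
gripper_width: 1.001
grasp_force: 0.0
```

```bash
python3 - <<'E'
from m import *
w=cam('wrist');save('w2',w['img']);print(bot.get_obs()['eef_pos'],bot.get_obs()['contact_force'])
E
```

```text
[ 0.52168815 -0.20106101  0.14250463] [ 0.79934451  0.50965777 -0.52189515]
```

View pics/w2.png

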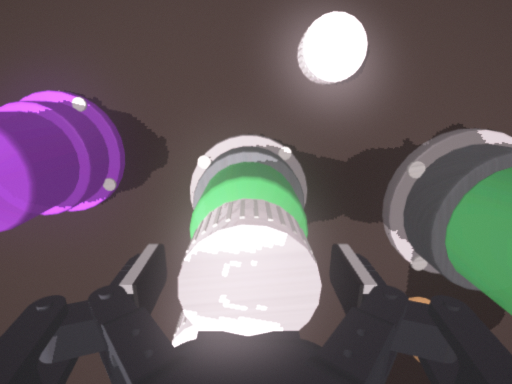

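The wrist view shows the cap (180–320, 212–335) centred between the pads, at about column 249. Next I check the offset along the pads.

```bash
python3 - <<'E'
from m import *
w=cam('wrist');o=bot.get_obs();T=R.from_quat(o['tool_rot'][[1,2,3,0]]).as_matrix();p=o['eef_pos']
g=cv2.cvtColor(w['img'],cv2.COLOR_RGB2GRAY)
for r in (265,275,280,285,290,295): print(r,g[r,172:188:2],g[r,312:328:2])
a=np.linspace(0,2*np.pi,13)[:-1]
for off in(-.003,0,.003):
    C=np.array([p+T@np.array([off+.032*np.cos(t),.032*np.sin(t),0]) for t in a]);C[:,2]=.156
    q=proj(w,C);print(off,q[:,0].min(),q[:,0].max(),q[np.argmin(q[:,0])],q[:,1].min(),q[:,1].max())
print(g[205:235,250],g[325:345:2,280])
E
```

```text
265 [101 103 105 107 114 204 227 229] [228 227 204  97  94  92  91  90]
275 [100 102 105 177 227 227 227 228] [228 227 229 219  95  91  91  89]
280 [102 103 112 214 230 230 231 230] [226 226 225 225 131  92  91  89]
285 [101 103 112 210 227 227 229 229] [226 227 226 226 212  89  90  88]
290 [102 103 109 203 230 229 230 231] [228 228 228 228 140  89  87  88]
295 [102 104 110 199 229 230 230 230] [223 224 223 214  98  89  89  87]
-0.003 174.9905255485565 317.2185893502076 [174.99052555 289.31266171] 223.68463079054737 345.5463003008836
0 174.46145222010944 317.7375960525549 [174.46145222 283.59274944] 216.94229481244054 340.6601038608436
0.003 173.92631405786494 318.26259648271 [173.92631406 277.7858607 ] 210.09469003079084 335.70182131254245
[194 194 196 196 201 202 202 204 205 206 206 204 202 204 205 204 202 203
 204 220 254 255 255 255 255 255 255 255 255 255] [231 255 255 154  94  91  92  89  86  86]
```

Request:
jog_arm(
  deltas=[
    [-0.001,0,-0.001,0,0,0,0.8],
    [0,0,0,0,0,0,0.6],
    [0,0,0,0,0,0,0.4],
    [0,0,0,0,0,0,0.4],
    [0,0,0,0,0,0,0.4],
    [0,0,0,0,0,0,0.4],
  ],
  newtons=90,
)

```text
t: 3.6
eef_pos: [0.5201, -0.2018, 0.1419]
tool_rot: [0.001, 0.991, 0.133, 0.001]
contact_force: [-3.3, -0.9, 8.0]
gripper_width: 0.736
grasp_force: 96.4
```

Request:
jog_arm(
  deltas=[
    [0,0,0,0,0,0.12,0.4],
    [0,0,0,0,0,0.14,0.4],
    [0,0,0,0,0,0.1,0.4],
  ],
)

```text
t: 3.9
eef_pos: [0.5213, -0.2016, 0.1432]
tool_rot: [0.002, 0.95, 0.311, 0.002]
contact_force: [-2.0, 0.2, 12.1]
gripper_width: 0.735
grasp_force: 97.0
```

```bash
python3 - <<'E'
from h import *
o=bot.get_obs();T=R.from_quat(o['tool_rot'][[1,2,3,0]]).as_matrix();print(np.degrees(np.arctan2(T[1,0],T[0,0])),o['eef_pos'],o['contact_force'],o['torque'],o['q'][6],o['gripper_width'])
E
```

```text
36.220587941551685 [ 0.52126225 -0.20157648  0.1431977 ] [-1.9846498   0.18658397 12.13516558] [-0.03386789  0.35176299 -0.11515799] -0.8450643130823913 0.7345568959315274
```

It broke loose: about 21° turned, torque down, and the lid is rising. I'll follow it up and keep turning to about 75°.

Request:
jog_arm(
  deltas=[
    [0,0,0.0015,0,0,0.04,0.4],
    [0,0,0.0015,0,0,0.1,0.4],
    [0,0,0,0,0,0.12,0.4],
    [0,0,0,0,0,0.12,0.4],
    [0,0,0,0,0,0.12,0.4],
    [0,0,0,0,0,0.12,0.4],
    [0,0,0,0,0,0.12,0.4],
    [0,0,0,0,0,0.12,0.4],
    [0,0,0,0,0,0.1,0.4],
    [0,0,0,0,0,0,0.4],
  ],
)

```text
t: 4.9
eef_pos: [0.5194, -0.2012, 0.1434]
tool_rot: [0.0, 0.701, 0.713, 0.0]
contact_force: [-0.2, -0.6, -0.5]
gripper_width: 0.734
grasp_force: 98.0
```

```bash
python3 - <<'E'
from h import *
w=cam('wrist');save('w3',w['img'])
o=bot.get_obs();T=R.from_quat(o['tool_rot'][[1,2,3,0]]).as_matrix();print(np.degrees(np.arctan2(T[1,0],T[0,0])),o['eef_pos'],o['contact_force'],o['torque'],o['q'][6],o['gripper_width'])
E
```

```text
90.82095644845225 [ 0.51943032 -0.20119876  0.14343992] [-0.4748336  -0.29500997 -1.00058282] [-0.02297821  0.02184089 -0.03702272] -0.004642964009538919 0.7332564196531453
```

View pics/w3.png

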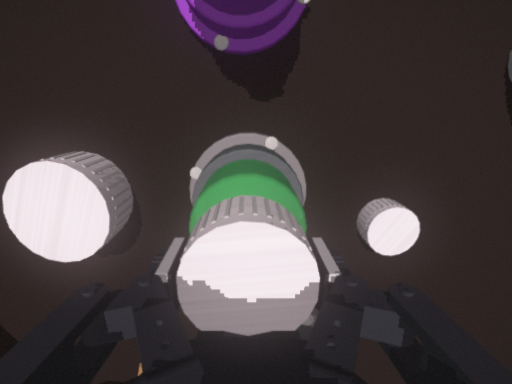

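The view shows the lid gripped centrally between the pads at about (248,265), with no load on the tool. I'll try a gentle lift.

Request:
jog_arm(
  deltas=[
    [0,0,0.003,0,0,0,0.4],
    [0,0,0.004,0,0,0,0.4],
    [0,0,0,0,0,0,0.4],
  ],
)

```text
t: 5.25
eef_pos: [0.5201, -0.201, 0.1511]
tool_rot: [0.001, 0.701, 0.713, 0.0]
contact_force: [0.2, 0.1, -1.5]
gripper_width: 0.735
grasp_force: 98.0
```

Request:
jog_arm(
  deltas=[
    [0,0,0.015,0,0,0,0.4],
    [0,0,0.03,0,0,0,0.4],
    [0,0,0.04,0,0,0,0.4],
    [0.005,0.03,0.035,0,0,0,0.4],
    [0.01,0.04,0,0,0,0,0.4],
    [0.01,0.045,0,0,0,0,0.4],
    [0.01,0.045,0,0,0,0,0.4],
    [0.01,0.04,0,0,0,0,0.4],
    [0.009,0.03,0,0,0,0,0.4],
    [0,0,0,0,0,0,0.4],
  ],
)

```text
t: 6.25
eef_pos: [0.574, 0.0355, 0.2719]
tool_rot: [-0.0, 0.698, 0.716, 0.002]
contact_force: [0.9, 1.0, -0.3]
gripper_width: 0.732
grasp_force: 98.2
```

```bash
python3 - <<'E'
from m import *
print(bot.get_obs()['eef_pos'],bot.get_obs()['contact_force'])
w=cam('wrist');save('w4',w['img']);q=proj(w,[[.574,.2,.018]])[0];print(q)
s=cam('scene');d=cam('side')
for n,c,seed in(('scene',s,(290,184)),('side',d,(219,184)),('wrist',w,tuple(int(v) for v in q))):
    m,st,ce=white(c['img'],seed,60,130);cc=max(cv2.findContours(m.astype(np.uint8),0,2)[0],key=cv2.contourArea)
    P=np.array([onz(c,p,.018)[:2] for p in cv2.convexHull(cc)[:,0].astype(float)]);print(n,st,cv2.minEnclosingCircle(P.astype(np.float32)*1000),P.min(0),P.max(0),cv2.fitEllipse((P*1000).astype(np.float32)))
E
```

```text
[0.57401092 0.03552058 0.27192974] [ 0.93015216  0.99987828 -0.31855523]
[250.77075022  29.53531928]
scene [ 260  163   59   41 1888] ((572.9043579101562, 204.7677001953125), 98.49850463867188) [0.47561523 0.106656  ] [0.67060361 0.30235399] ((573.1367797851562, 204.75448608398438), (193.6712646484375, 196.63406372070312), 42.97579574584961)
side [ 195  169   52   35 1282] ((574.1630249023438, 180.3421173095703), 124.64534759521484) [0.47435996 0.05669912] [0.66784686 0.30498393] ((573.6738891601562, 185.0814666748047), (191.14222717285156, 248.6029052734375), 7.553676128387451)
wrist [  168     0   160   108 14132] ((570.5989990234375, 205.321044921875), 94.95990753173828) [0.47568219 0.11091383] [0.6653524  0.23387312] ((570.5347900390625, 205.04080200195312), (188.28750610351562, 189.56504821777344), 89.04232788085938)
```

View pics/w4.png

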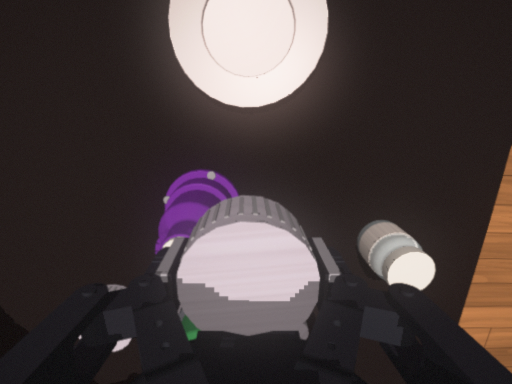

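The plate is centred at about (0.5715, 0.205); its floor is at (249,30) in the wrist view, and the lid is held level. Next I move over it and go down.

Request:
jog_arm(
  deltas=[
    [0,0.03,0,0,0,0,0.4],
    [0,0.045,0,0,0,0,0.4],
    [-0.002,0.045,0,0,0,0,0.4],
    [0,0.035,0,0,0,0,0.4],
    [0,0.0145,-0.02,0,0,0,0.4],
    [0,0,-0.045,0,0,0,0.4],
    [0,0,-0.045,0,0,0,0.4],
    [0,0,-0.045,0,0,0,0.4],
    [0,0,-0.03,0,0,0,0.4],
    [0,0,0,0,0,0,0.4],
  ],
)

```text
t: 7.4
eef_pos: [0.5693, 0.1947, 0.0812]
tool_rot: [-0.001, 0.702, 0.712, -0.004]
contact_force: [-1.3, -1.0, -1.4]
gripper_width: 0.733
grasp_force: 98.5
```

```bash
python3 - <<'E'
from m import *
print(bot.get_obs()['eef_pos'],bot.get_obs()['contact_force'])
w=cam('wrist');s=cam('scene');d=cam('side')
save('w5',np.hstack([cv2.resize(w['img'],None,fx=.8,fy=.8)[:300],cv2.resize(s['img'][90:240,200:390],(380,300))]))
E
```

```text
[0.56929969 0.1947292  0.08115149] [-1.33679308 -0.98498028 -1.35166266]
```

View pics/w5.png

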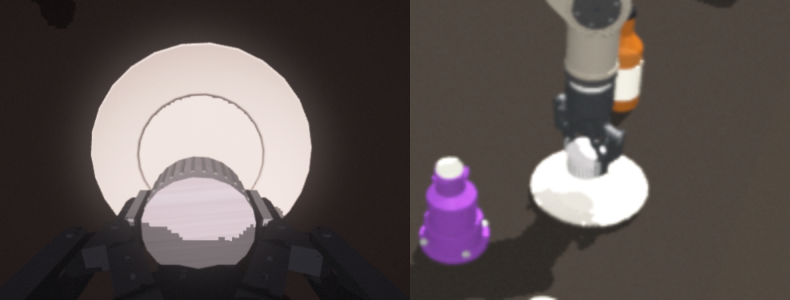

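The lid is over the plate, about 10 mm short in y because some motion was lost to the speed cap. I'll correct that, then go down slowly.

Request:
jog_arm(
  deltas=[
    [0.002,0.0105,0,0,0,0,0.4],
    [0,0,-0.01,0,0,0,0.4],
    [0,0,-0.015,0,0,0,0.4],
    [0,0,-0.01,0,0,0,0.4],
    [0,0,-0.006,0,0,0,0.4],
    [0,0,-0.003,0,0,0,0.4],
    [0,0,0,0,0,0,0.4],
    [0,0,0,0,0,0,0.4],
  ],
)

```text
t: 8.35
eef_pos: [0.5738, 0.2092, 0.0415]
tool_rot: [0.0, 0.701, 0.713, 0.0]
contact_force: [0.4, -1.0, -1.0]
gripper_width: 0.737
grasp_force: 98.5
```

```bash
python3 - <<'E'
from m import *
o=bot.get_obs();print(o['eef_pos'],o['contact_force'])
w=cam('wrist');m,st,ce=white(w['img'],(250,90),60,130);print(st,w['img'][90,250])
cc=max(cv2.findContours(m.astype(np.uint8),0,2)[0],key=cv2.contourArea)
P=np.array([onz(w,p,.018)[:2] for p in cv2.convexHull(cc)[:,0].astype(float)]);P=P[P[:,1]>.21]
print(P.min(0),P.max(0),cv2.fitEllipse((P*1000).astype(np.float32)))
E
```

```text
[0.57376781 0.20916064 0.04147394] [ 0.37871062 -1.01261571 -1.0269512 ]
[   76    72   333   230 56314] [203 185 181]
[0.47553404 0.21034784] [0.66480168 0.29998241] ((570.5682983398438, 205.10638427734375), (189.70367431640625, 190.05435180664062), 155.86529541015625)
```

Request:
jog_arm(
  deltas=[
    [-0.003,-0.004,-0.004,0,0,0,0.4],
    [0,0,-0.004,0,0,0,0.4],
    [0,0,-0.002,0,0,0,0.4],
    [0,0,-0.001,0,0,0,0.4],
    [0,0,-0.001,0,0,0,0.4],
    [0,0,0,0,0,0,0.4],
  ],
)

```text
t: 9.0
eef_pos: [0.5706, 0.2051, 0.0292]
tool_rot: [-0.0, 0.701, 0.713, 0.0]
contact_force: [-0.5, 1.1, 0.2]
gripper_width: 0.733
grasp_force: 98.5
```

Request:
jog_arm(
  deltas=[
    [0,0,-0.001,0,0,0,0.4],
    [0,0,0,0,0,0,0.4],
  ],
)

```text
t: 9.2
eef_pos: [0.5706, 0.2051, 0.0282]
tool_rot: [-0.0, 0.701, 0.713, -0.0]
contact_force: [0.5, 0.5, -0.1]
gripper_width: 0.732
grasp_force: 98.5
```

Request:
jog_arm(
  deltas=[
    [0,0,-0.001,0,0,0,0.4],
    [0,0,0,0,0,0,0.4],
  ],
)

```text
t: 9.4
eef_pos: [0.5705, 0.205, 0.0272]
tool_rot: [-0.0, 0.701, 0.713, -0.0]
contact_force: [0.2, -0.6, -1.4]
gripper_width: 0.733
grasp_force: 98.5
```

Request:
jog_arm(
  deltas=[
    [0,0,-0.001,0,0,0,0.4],
    [0,0,0,0,0,0,0.4],
  ],
)

```text
t: 9.6
eef_pos: [0.5707, 0.2051, 0.0269]
tool_rot: [0.0, 0.701, 0.713, 0.0]
contact_force: [-2.0, -1.1, 5.3]
gripper_width: 0.735
grasp_force: 99.0
```

There is contact: 5 N up. I'll ease the grip, then open.

Request:
jog_arm(
  deltas=[
    [0,0,0,0,0,0,0.7],
    [0,0,0,0,0,0,0.7],
    [0,0,0,0,0,0,0.75],
    [0,0,0,0,0,0,0.8],
    [0,0,0,0,0,0,0.87],
    [0,0,0,0,0,0,0.95],
    [0,0,0,0,0,0,0.98],
    [0,0,0,0,0,0,0.98],
  ],
  newtons=20,
)

```text
t: 10.4
eef_pos: [0.5706, 0.2051, 0.0263]
tool_rot: [-0.0, 0.701, 0.713, 0.0]
contact_force: [-0.3, 0.5, 0.4]
gripper_width: 0.979
grasp_force: 0.0
```

Request:
jog_arm(
  deltas=[
    [0,0,0.01,0,0,0,0.98],
    [0,0,0.03,0,0,0,0.98],
    [0,0,0.04,0,0,0,0.98],
    [0,0,0.045,0,0,0,0.98],
    [0,-0.03,0.04,0,0,0,0.98],
    [0,-0.035,0,0,0,0,0.98],
    [0,-0.035,0,0,0,0,0.98],
    [0,0,0,0,0,0,0.98],
    [0,0,0,0,0,0,0.98],
  ],
)

```text
t: 11.3
eef_pos: [0.5707, 0.1042, 0.192]
tool_rot: [0.0, 0.702, 0.712, 0.0]
contact_force: [-0.2, 0.7, 0.4]
gripper_width: 0.983
grasp_force: 0.0
```

```bash
python3 - <<'E'
from m import *
o=bot.get_obs();print(o['t'],o['eef_pos'],o['contact_force'],o['joint_vel'])
w=cam('wrist');s=cam('scene')
save('w6',np.hstack([cv2.resize(w['img'],None,fx=.8,fy=.8)[:300],cv2.resize(s['img'][80:280,130:350],(385,300))]))
E
```

```text
11.3 [0.57068445 0.10415937 0.19196071] [-0.24810708  0.71890971  0.37625983] [-0.0351544   0.01145455 -0.03017738 -0.00609493 -0.00465951 -0.00489247
 -0.00245696]
```

View pics/w6.png

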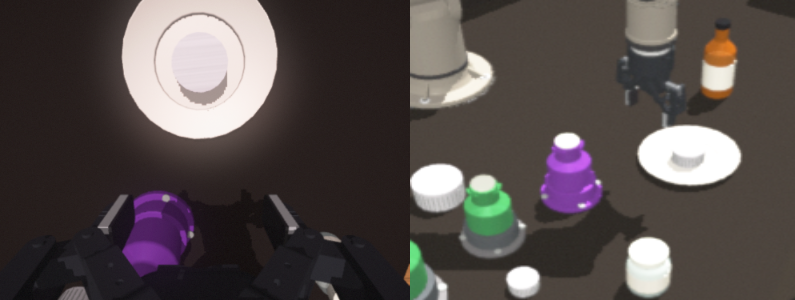

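The lid sits flat and upright in the middle of the plate, at wrist (200,62) against a plate floor centred at (200,62). The jar is open, the bystanders haven't moved, and the gripper is clear.

```bash
python3 -c "
from station import bot
print(bot.hand_in())"
```

```text
the job is handed in; nothing more can be done
None
```

The job is handed in at about 11.3 s of the 45 s: the lid was broken loose, turned about 75°, lifted off and set down upright in the middle of the plate, with the gripper clear and, in the final pictures, the plate, bottle and salt jar unmoved (the mill was not in that view).

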